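# Walk the casting head round to the fence

### The job

The brown casting head stands turned away from the dark teal fence. With moderate fingertip pushes only, never gripping, ramming, lifting or tipping it, walk it round by its ends in turn (push the black-dial end first, then the grey-dial end, and so on as needed) until its steel blade face lies flat against the fence with neither end overhanging. Keep off the two dials on top, leave the other things on the bench alone, and finish clear of everything.

Things in the scene. Friction and masses are not known exactly. Their poses are not given: they have to be found in the camera images.
- head: Casting head, an open brown frame without floor or lid: 80 mm (its x) by 130 mm (its y), walls 50 mm high, about 0.7 to 1.05 kg, slides when pushed with some 2 to 10 N. The bare steel blade is its front, a brown wall its back, both flush with the end plates. Origin: centre of its underside. x points out of the blade face, y to the black-dial end. Starts turned 40 to 72 degrees anticlockwise from facing the fence.
- end_black: the brown end plate at the black-dial end, 80 x 12 x 50 mm, fixed to the head; its frame coincides with the head's, the plate spans y 53 to 65 mm, x -40 to 40 mm. Push anywhere on this plate, including its narrow 12 mm front and back edges, to push this end
- end_grey: the brown end plate at the grey-dial end, like the other, spans y -65 to -53 mm of the head frame
- dial_black: black adjusting dial fixed on top of the head, a round knob 28 mm across, its top 65 mm above the bench; its frame coincides with the head's, the knob's axis is at x 18, y 46 mm. Not to be touched
- dial_grey: pale grey adjusting dial on top of the other end, same size, axis at x 18, y -46 mm of the head frame. Not to be touched
- front_black (a point): point 25 mm up the outer vertical edge of the head where the blade face meets the black-dial end (head frame 40, 65, 25 mm)
- front_grey (a point): the same at the grey-dial end (head frame 40, -65, 25 mm)
- back_black (a point): point 25 mm up the outer vertical edge at the back of the black-dial end (head frame -40, 65, 25 mm)
- back_grey (a point): the same at the grey-dial end (head frame -40, -65, 25 mm)
- fence: dark teal metal fence screwed to the bench, 300 mm long (its y), 30 mm high, 22 mm thick, with a 6 mm high foot behind. Origin at bench height at the middle of its contact face, which looks towards the robot: the face is the plane x = 0, x points away from the robot into the fence, y along it to the left
- slip_bottle: white plastic bottle, 64 mm across, 150 mm tall. A bystander: leave it where it is
- amber_jar: amber glass jar with black lid, 68 mm across, 100 mm tall. A bystander: leave it where it is
- beaker: empty glass beaker, 72 mm across, 90 mm tall. A bystander: leave it where it is
- spatula: spatula lying at the left of the bench. A bystander: leave it where it is
- spare_blade: bare steel bar 140 x 28 x 8 mm lying at the right of the bench. A bystander: leave it where it is
- dish: white ceramic dish, 90 mm across, 25 mm tall. A bystander: leave it where it is
There are look-alikes about, which are no part of the job. Leave any purple or red look-alike of the head alone.

How it is judged:
On the way, in this order (a step that is already met when the one before it is completed fails the run):
1. the fingers push the black-dial end (contact force between the fingers and end_black above 0.5 N), for 0.1 s.
2. after that the fingers push the grey-dial end (contact force between the fingers and end_grey above 0.5 N), for 0.1 s.
At the end, for the whole second after the job is handed in: both ends of the steel blade face lie within 4 mm of the fence's face, neither end overhangs the fence by more than 2 mm, and the head stands flat on the bench at rest (x of front_black in the frame of fence between -0.004 and 0.004 m and x of front_grey in the frame of fence between -0.004 and 0.004 m and y of front_black in the frame of fence below 0.152 m and y of front_grey in the frame of fence above -0.152 m and height (world z) of head below 0.003 m and angle between head's own z axis and vertical below 0.03 rad and linear speed of head below 0.01 m/s); the robot touches nothing.
It fails at once if the head is gripped or rammed (the fingers bear on it with more than 38 N) (contact force between the fingers and head above 38 N).
It fails at once if the head is lifted more than 8 mm or tipped more than 7 degrees (height (world z) of head above 0.008 m or angle between head's own z axis and vertical above 0.122 rad).
It fails at once if a dial is touched by the robot (more than 1 N) (contact force between any of the fingers, the arm and dial_black above 1 N or contact force between any of the fingers, the arm and dial_grey above 1 N).
It fails at once if a bystander is moved more than 20 mm (distance of any of slip_bottle, amber_jar, beaker, spatula, spare_blade, dish from where it was at the start of the episode above 0.02 m).
It also fails if it takes over 58 s, if anything falls off the work surface, if the arm or the gripper's body presses on something with over 40 N, if the wrist force passes 120 N, or if a joint passes its speed limit or range.

### The arm

A 6-joint arm with a two-finger parallel gripper is mounted at the origin on the work surface. World frame = base frame: x ahead of the robot, y to its left, z up, the work surface at z = 0. Lengths are in m, angles in rad, forces in N, time in s.
With the tool pointing down it reaches from about 0.375 to 0.925 m from the base axis. Payload 5.7 kg.
Tool frame: the origin (TCP) lies at the very end of the fingers, on their centre line; the grasp point (between the pads) lies manip.grip_point_offset behind it (manip.grip_point_offset is the distance from the TCP to the grasp point, in m); x points along the fingers, y is the direction in which the jaws open and shut, and the axes are right-handed (so a half turn about x gives the same grasp; the last joint's range is limited). The gripper opens to 85 mm and grips with 20 to 120 N. Pads are 22 mm wide; open, the fingers measure 114 mm over their backs; the gripper's body (76 mm by 85 mm) begins 54 mm behind the grasp point. The pads swing forward as they close: fully open they stand 13 mm farther back than shut.
Start: joints at [1.223, 0.359, 1.51, -0, 1.272, -0.115], TCP at [0.138, 0.584, 0.2] pointing down, gripper open.
Joint ranges: [-2.97, 2.97], [-1.01, 2.36], [0.21, 2.38], [-0.96, 4.11], [0.2, 2.71], [-2.98, 2.98]. Speed limits (rad/s): [2.39, 2.39, 3.14, 3.14, 3.14, 3.14].

### API

Orientations are given as a rotation vector (axis times angle).
In Python, from station import manip gives the robot as it stands. The module is installed in compiled form; this text tells all that it offers.
- The arm moves only by the tool arm_command, never from a script. Its argument "moves" is a list of rows, each a list of 7 numbers: the shift along the tool's x, y, z in cm, then the turn, a rotation vector about the tool's x, y, z in rad, then the finger opening in cm, from 0 to 8.54. In form: [[tx, ty, tz, ax, ay, az, gripper], ...]. A call has 1 to 12 rows; each row shifts and turns the commanded pose from where the row before left it, along the tool's axes as they then stand; what a row does not reach is not made up. A row lasts 1/12 s, in which the tool goes at most 41.7 mm and 7.16 degrees, less where a joint would pass 70% of its speed; a pose out of reach is approached as far as the arm can. A call with a gripper value outside its range is refused whole. The fingers move at their own pace and stop on an object; "newtons" is the grip in N (left out, the last holds). Time passes only in rows, so rows that do not move let the fingers close. It gives the time, the measured TCP pose, the force and the opening at its end, in the units of the state.
- manip.get_obs(): the state, without advancing time (a new reading comes with each control period).
- manip.grab_frame(name): name is "scene" or "top" or "wrist"; returns a dict with "image" (420x560x3 uint8, blue, green, red), "intrinsics" (3x3 intrinsics, pixels), "eye" and "rotation" of the camera in the world; the wrist camera has in their place "tool_from_camera" (4x4, takes a point from camera to tool coordinates, whose origin is the TCP and whose axes are the tool frame's). Camera axes: x right, y up, looking along -z (the intrinsics and any distortion apply to the point x, -y, -z); pixel columns grow to the right and rows downward; lengths in m; the calibration is good to about 2 mm. The wrist camera is an equidistant fisheye: a pixel r from the principal point sees the ray r / f radians off the axis. A picture is of the moment at which its call begins: read the wrist's pose just before it. There is no depth.
- manip.finish_job(): hands the job in, once; it reports no verdict.
The state is a dict: "time": time; "joint_pos": joint angles; "qd": joint speeds; "effort": joint torques, N m; "ee_pos": TCP position; "orientation": TCP orientation; "contact_force": force on the tool from outside, world axes, zero at the start; "wrist_torque": the same for the moment, N m; "grip_width": finger opening in m.
Only numpy, scipy, OpenCV 4.12 (cv2) and the standard library are available. Lean on these libraries where they do the work, as an engineer would, in place of code of your own. Each camera call takes 0.05 s, during which the arm holds its last target.

## Working session

There is one attempt and no reset: what is moved stays moved. The work goes in short steps, Python scripts to look and compute and a tool call to move; the robot and the scene stay as the last step left them, time stands still between calls to the robot, and variables do not carry over. Pictures are saved under pics/ and viewed, and the job is handed in when it is done.

Besides the shell and the picture viewer there is one more tool, called after ">>>" as name(argument=value, ...) on one line, values as JSON. arm_command: Moves the arm, as the interface text tells. Its arguments: {"type":"object","properties":{"moves":{"type":"array","items":{"type":"array","items":{"type":"number"}}},"newtons":{"type":"number"}},"required":["moves"]}

```bash
mkdir -p pics
cat > h.py <<'E'
import numpy as np, cv2
from station import manip
E
python3 - <<'E'
from h import *
o=manip.get_obs()
for k in o: print(k,np.round(o[k],4))
print(manip.grip_point_offset)
for n in ("scene","top","wrist"):
    f=manip.grab_frame(n); cv2.imwrite(f"pics/{n}0.png",f["image"])
    for k in f:
        if k!="image": print(k,np.round(f[k],4).tolist())
E
```

```text
time 0.0
joint_pos [ 1.2229  0.3595  1.5115 -0.      1.2725 -0.1151]
qd [-0.0013  0.      0.0003  0.0014  0.0029 -0.0004]
effort [ 2.00000e-03 -5.27627e+01 -2.78623e+01 -1.00000e-04  1.28000e-02
  0.00000e+00]
ee_pos [0.1382 0.5831 0.1991]
orientation [ 0.1814  1.5635 -0.1843]
contact_force [-0.0301  0.5791  0.6472]
wrist_torque [0.0335 0.045  0.0516]
grip_width 0.0854
0.0187
intrinsics [[503.7686, 0.0, 276.6001], [0.0, 503.7686, 212.6208], [0.0, 0.0, 1.0]]
eye [1.6443, 0.4825, 0.8591]
rotation [0.6443, 0.9791, 1.8252]
intrinsics [[379.385, 0.0, 284.9916], [0.0, 379.385, 205.6418], [0.0, 0.0, 1.0]]
eye [0.2837, 0.0061, 1.3156]
rotation [0.1472, -0.1468, -1.5704]
intrinsics [[325.1923, 0.0, 277.3153], [0.0, 325.1923, 200.6838], [0.0, 0.0, 1.0]]
tool_from_camera [[0.0011, 0.2963, -0.9551, -0.1735], [1.0, -0.0008, 0.0009, 0.0012], [-0.0005, -0.9551, -0.2963, -0.0748], [0.0, 0.0, 0.0, 1.0]]
```

View pics/top0.png

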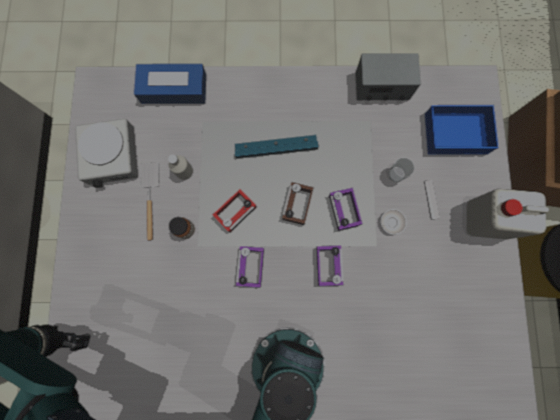

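View pics/scene0.png

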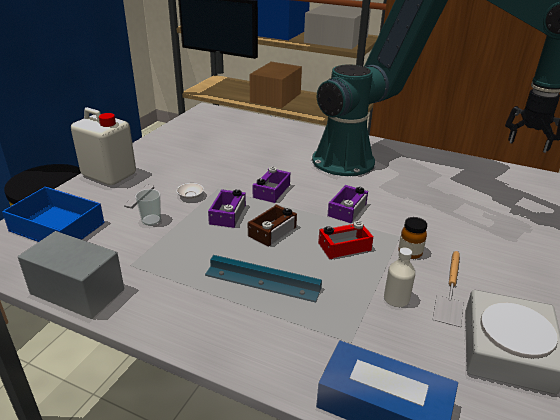

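View pics/wrist0.png

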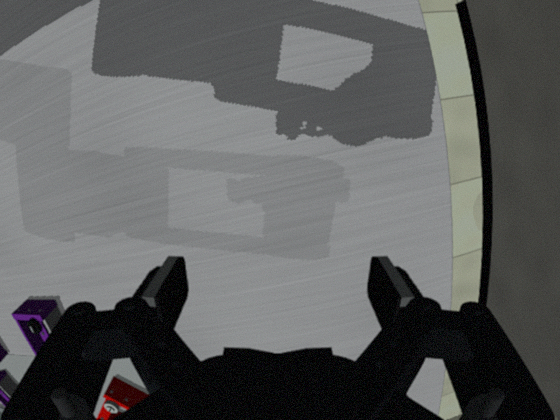

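Run:
```python
from h import *
a=cv2.imread("pics/top0.png")[120:300,200:370]
b=cv2.imread("pics/scene0.png")[160:310,190:390]
cv2.imwrite("pics/c_top.png",cv2.resize(a,None,fx=3.3,fy=3.3,interpolation=cv2.INTER_CUBIC))
cv2.imwrite("pics/c_scene.png",cv2.resize(b,None,fx=3.8,fy=3.8,interpolation=cv2.INTER_CUBIC))
```

```text
(no output)
```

View pics/c_top.png

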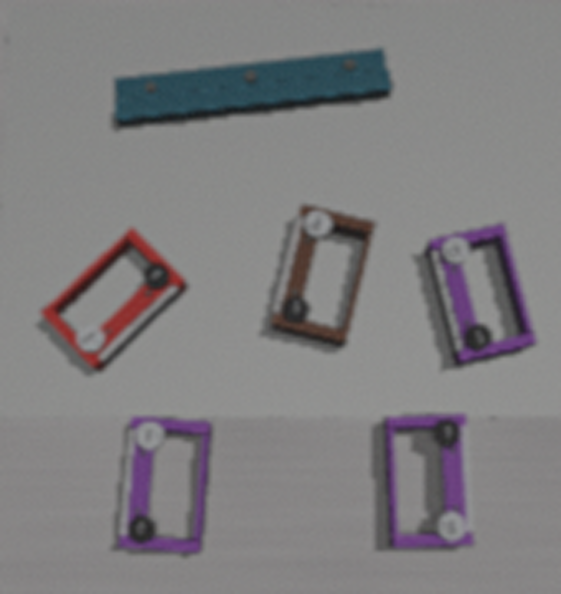

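View pics/c_scene.png

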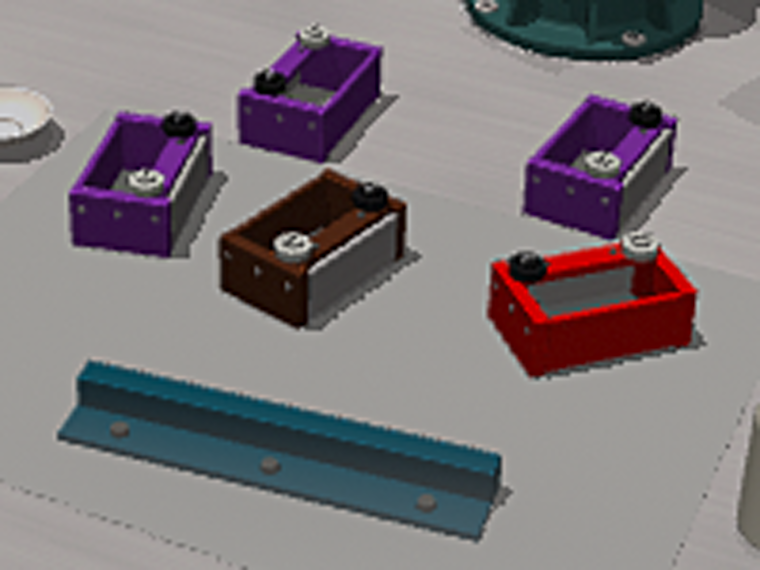

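```bash
cat > h.py <<'E'
import numpy as np, cv2
from station import manip
from scipy.spatial.transform import Rotation as R
def cast(f,uv,z):
    uv=np.atleast_2d(uv).astype(float);K=f["intrinsics"]
    d=np.c_[(uv[:,0]-K[0,2])/K[0,0],-(uv[:,1]-K[1,2])/K[1,1],-np.ones(len(uv))]
    r=f["rotation"]; M=R.from_rotvec(r).as_matrix() if np.shape(r)==(3,) else r
    w=d@M.T; e=np.array(f["eye"]); return (e+w*((z-e[2])/w[:,2])[:,None])[:,:2]
def proj(f,p):
    K=f["intrinsics"];r=f["rotation"];M=R.from_rotvec(r).as_matrix()
    c=(np.atleast_2d(p)-np.array(f["eye"]))@M
    return np.c_[K[0,2]+K[0,0]*c[:,0]/-c[:,2],K[1,2]+K[1,1]*c[:,1]/c[:,2]]
def masks(f):
    h=cv2.cvtColor(f["image"],cv2.COLOR_BGR2HSV)
    br=cv2.inRange(h,(3,70,30),(16,255,140))
    te=cv2.inRange(h,(90,110,40),(110,255,255))
    return br,te
def big(m,roi):
    z=np.zeros_like(m);x0,y0,x1,y1=roi;z[y0:y1,x0:x1]=m[y0:y1,x0:x1]
    n,l,s,c=cv2.connectedComponentsWithStats(z)
    i=1+np.argmax(s[1:,4]); return (l==i).astype(np.uint8),s[i],c[i]
E
python3 - <<'E'
from h import *
f=manip.grab_frame("top"); br,te=masks(f)
m,s,c=big(br,(200,100,380,300));print("brown",s,c)
k=cv2.findContours(m,0,2)[0][0]; box=cv2.boxPoints(cv2.minAreaRect(k)); print(box); print(cast(f,box,.05))
m2,s,c=big(te,(200,100,380,300));print("teal",s,c)
k2=cv2.findContours(m2,0,2)[0][0]; b2=cv2.boxPoints(cv2.minAreaRect(k2)); print(b2); print(cast(f,b2,.03))
im=f["image"].copy(); v=im.copy(); v[m>0]=(0,255,0); v[m2>0]=(0,255,255)
x0,y0=225,130
cv2.imwrite("pics/m1.png",cv2.resize(np.hstack([im[y0:240,x0:330],v[y0:240,x0:330]]),None,fx=3.8,fy=3.8,interpolation=0))
E
```

```text
brown [283 215  22   9  67] [293.80597015 219.37313433]
[[282.3953  218.87271]
 [283.28653 214.63928]
 [304.20163 219.04245]
 [303.3104  223.27588]]
[[ 0.4779852   0.01491404]
 [ 0.49243941  0.01185436]
 [ 0.47706486 -0.05862831]
 [ 0.46267487 -0.05542794]]
teal [236 136  82  21 859] [275.80442375 145.78114086]
[[234.81708 144.35364]
 [315.92682 135.34146]
 [317.2439  147.19513]
 [236.13416 156.2073 ]]
[[ 0.74992846  0.18346667]
 [ 0.7823602  -0.10577767]
 [ 0.73792665 -0.10958097]
 [ 0.70588959  0.17792506]]
```

View pics/m1.png

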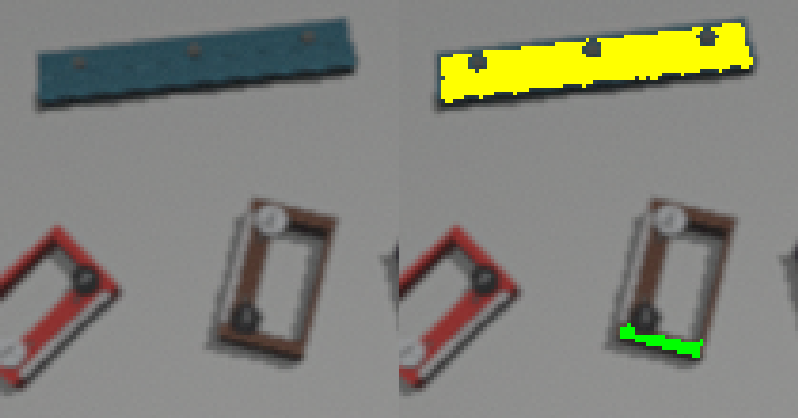

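Run:
```python
from h import *
im=cv2.imread("pics/top0.png"); h=cv2.cvtColor(im,cv2.COLOR_BGR2HSV)
for p in [(290,202),(306,206),(302,186),(292,218),(283,200),(296,190),(289,214),(300,200)]: print(p,h[p[1],p[0]],im[p[1],p[0]])
for u,v in [(310,204),(308,213),(291,198)]: print(h[v,u-2:u+3].tolist())
m=cv2.inRange(h,(0,45,20),(22,165,150)); 
m[:175]=0;m[235:]=0;m[:,:268]=0;m[:,325:]=0
m=cv2.morphologyEx(m,cv2.MORPH_CLOSE,np.ones((3,3)))
v=im.copy();v[m>0]=(0,255,0)
cv2.imwrite("pics/m2.png",cv2.resize(np.hstack([im[170:240,260:330],v[170:240,260:330]]),None,fx=5.6,fy=5.6,interpolation=0))
```

```text
(290, 202) [  9 100  84] [51 61 84]
(306, 206) [ 0  6 82] [80 80 82]
(302, 186) [  9 110  81] [46 57 81]
(292, 218) [ 8 95 83] [52 60 83]
(283, 200) [  0   0 138] [138 138 138]
(296, 190) [105   4 140] [140 139 138]
(289, 214) [90  4 69] [69 69 68]
(300, 200) [ 30   2 142] [141 142 142]
[[10, 65, 86], [7, 30, 112], [23, 8, 135], [30, 2, 143], [60, 2, 143]]
[[8, 54, 89], [10, 19, 119], [15, 4, 141], [0, 0, 143], [60, 2, 143]]
[[7, 47, 93], [10, 102, 80], [8, 100, 82], [8, 104, 81], [9, 77, 86]]
```

View pics/m2.png

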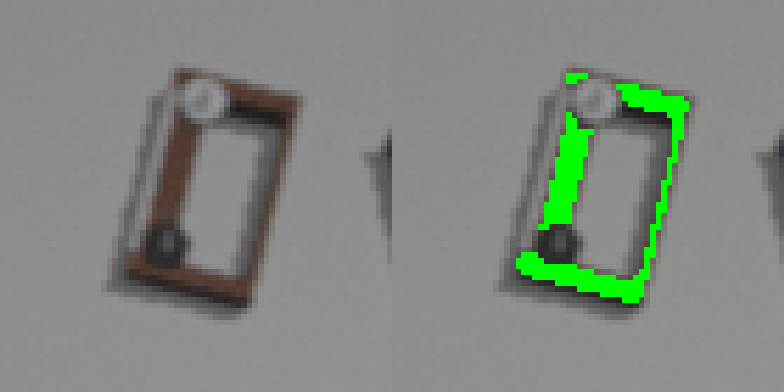

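```bash
cat >> h.py <<'E'
FC=np.array([.720,.034]); FT=np.arctan2(.032,.2875)  # fence face centre, angle
FX=np.array([np.cos(FT),np.sin(FT)]); FY=np.array([-np.sin(FT),np.cos(FT)])
def head(f,prevyaw,roi=(240,130,330,240)):
    h=cv2.cvtColor(f["image"],cv2.COLOR_BGR2HSV)
    m=cv2.inRange(h,(0,45,20),(22,165,150)); z=np.zeros_like(m);x0,y0,x1,y1=roi;z[y0:y1,x0:x1]=m[y0:y1,x0:x1]
    z=cv2.morphologyEx(z,cv2.MORPH_CLOSE,np.ones((3,3)))
    n,l,s,c=cv2.connectedComponentsWithStats(z)
    z=np.isin(l,[i for i in range(1,n) if s[i,4]>=8])
    v,u=np.nonzero(z); 
    P=np.concatenate([cast(f,np.c_[u+a,v+b],.05) for a in(-.4,.4) for b in(-.4,.4)])
    (c,(w,hh),a)=cv2.minAreaRect((P*1000).astype(np.float32))
    a=np.deg2rad(a); 
    if w>hh: a+=np.pi/2      # head x = short side
    a=a+np.pi*np.round((prevyaw-a)/np.pi)
    c=np.array(c)/1000
    return c,a,(min(w,hh),max(w,hh)),z
def corners(c,a):
    X=np.array([np.cos(a),np.sin(a)]);Y=np.array([-X[1],X[0]])
    return {n:c+x*X+y*Y for n,x,y in (("fb",.04,.065),("fg",.04,-.065),("bb",-.04,.065),("bg",-.04,-.065))}
def look(name,prevdeg,roi=(240,130,330,240)):
    o=manip.get_obs(); f=manip.grab_frame("top"); c,a,s,z=head(f,np.deg2rad(prevdeg),roi)
    print("t",np.round(o["time"],2),"tcp",np.round(o["ee_pos"],4),"F",np.round(o["contact_force"],1),"rot",np.round(o["orientation"],3))
    print("head",np.round(c,4),"yaw",round(np.rad2deg(a),1),"rel fence",round(np.rad2deg(a-FT),1),"size",np.round(s,0))
    im=f["image"].copy()
    for n,p in corners(c,a).items():
        d=p-FC; print(n,np.round(p,4),"fence xy",np.round([d@FX,d@FY],4))
        q=proj(f,[*p,.05])[0]; cv2.circle(im,tuple(np.int32(np.round(q))),0,(0,255,0) if n[0]=="f" else (255,0,255),-1)
    cv2.imwrite(f"pics/{name}.png",cv2.resize(im[120:260,210:370],None,fx=4.2,fy=4.2,interpolation=0))
    return c,a
E
python3 - <<'E'
from h import *
look("a1",80,(268,175,325,235))
o=manip.get_obs(); print(np.round(R.from_rotvec(o["orientation"]).as_matrix(),3))
E
```

```text
t 0.2 tcp [0.1383 0.5834 0.1994] F [-0.7  0.4  0.4] rot [ 0.182  1.563 -0.184]
head [ 0.5339 -0.036 ] yaw 75.3 rel fence 69.0 size [ 81. 134.]
fb [0.4812 0.0192] fence xy [-0.239   0.0117]
fg [ 0.6069 -0.0138] fence xy [-0.1177 -0.035 ]
bb [ 0.4609 -0.0582] fence xy [-0.2677 -0.063 ]
bg [ 0.5866 -0.0912] fence xy [-0.1464 -0.1097]
[[-0.     0.231  0.973]
 [-0.001  0.973 -0.231]
 [-1.    -0.001 -0.   ]]
```

View pics/a1.png

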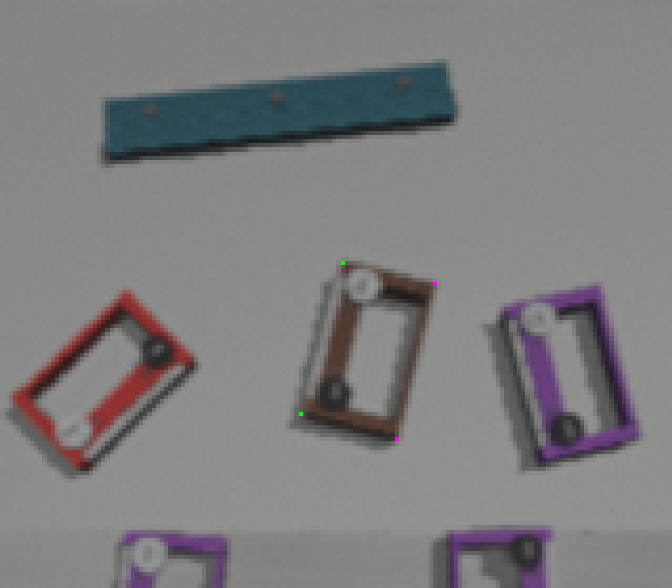

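Candidates in the top view are brown (297,203), red (234,210) and purple (345,210), (250,267) and (329,267). Only (297,203) is brown, and its blade faces left with the black dial nearest the robot, so it's the one meant; the enlarged crop confirms this. I'll push its black end plate first.

>>> arm_command(moves=[[0,0,0,-0.117,0,0,0],[0,0,0,-0.117,0,0,0],[0,-3.2,1.6,0,0,0,0],[0,-3.2,1.6,0,0,0,0],[0,-3.2,1.6,0,0,0,0],[0,-3.2,1.6,0,0,0,0],[0,-3.2,1.6,0,0,0,0],[0,-3.2,1.6,0,0,0,0],[0,-3.2,1.6,0,0,0,0],[0,-3.2,1.6,0,0,0,0],[0,-3.2,1.6,0,0,0,0],[0,-3.2,1.6,0,0,0,0]])

```text
time: 1.25
ee_pos: [0.2991, 0.2624, 0.2001]
orientation: [-0.001, 1.57, 0.001]
contact_force: [0.7, -0.2, 0.2]
grip_width: 0.0002
```

>>> arm_command(moves=[[0,-3.2,1.6,0,0,0,0],[0,-3.2,1.6,0,0,0,0],[0,-3.2,1.6,0,0,0,0],[0,-3.2,1.6,0,0,0,0],[0,-3.2,1.6,0,0,0,0],[0,-3.2,1.6,0,0,0,0],[0,-3.2,1.6,0,0,0,0],[0,0,0,0,0,0,0],[0,0,0,0,0,0,0]])

```text
time: 2.0
ee_pos: [0.4119, 0.0386, 0.2001]
orientation: [0.002, 1.571, -0.002]
contact_force: [-1.1, -0.2, -0.3]
grip_width: 0.0004
```

>>> arm_command(moves=[[0,-2,0.9,0,0,0,0],[0,-1.9,0.9,0,0,0,0],[3.5,0,0,0,0,0,0],[3.5,0,0,0,0,0,0],[3.5,0,0,0,0,0,0],[3.5,0,0,0,0,0,0],[2.5,0,0,0,0,0,0],[1.0,0,0,0,0,0,0],[1.0,0,0,0,0,0,0],[0,0,0,0,0,0,0]])

```text
time: 2.83
ee_pos: [0.4268, 0.0027, 0.0134]
orientation: [-0.001, 1.575, 0.003]
contact_force: [-0.4, -0.2, 0.4]
grip_width: 0.0002
```

Run:
```python
from h import *
look("a2",75)
f=manip.grab_frame("scene");cv2.imwrite("pics/s2.png",cv2.resize(f["image"][140:320,180:400],None,fx=3.3,fy=3.3))
```

```text
t 2.83 tcp [0.4268 0.0027 0.0134] F [-0.4 -0.2  0.4] rot [-1.000e-03  1.575e+00  3.000e-03]
head [0.5506 0.0331] yaw 7.5 rel fence 1.2 size [ 71. 250.]
fb [0.5817 0.1028] fence xy [-0.1298  0.0837]
fg [ 0.5988 -0.0261] fence xy [-0.1271 -0.0463]
bb [0.5024 0.0923] fence xy [-0.2098  0.082 ]
bg [ 0.5195 -0.0366] fence xy [-0.2071 -0.048 ]
```

View pics/s2.png

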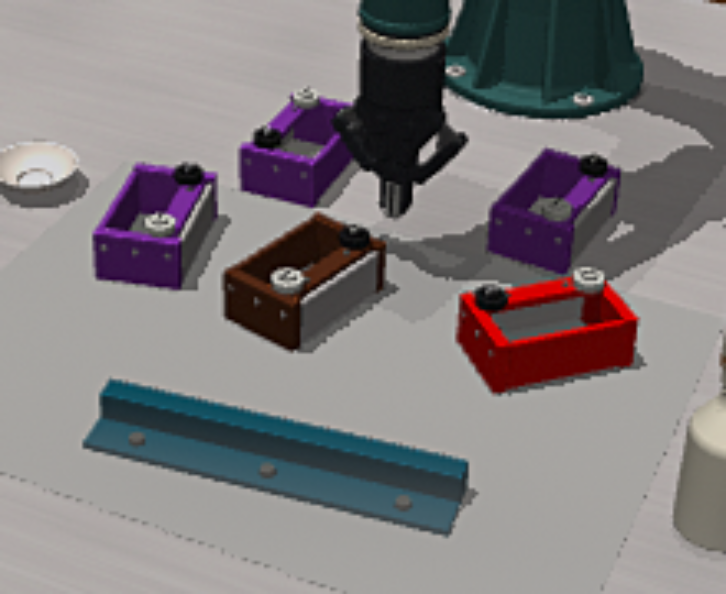

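View pics/a2.png

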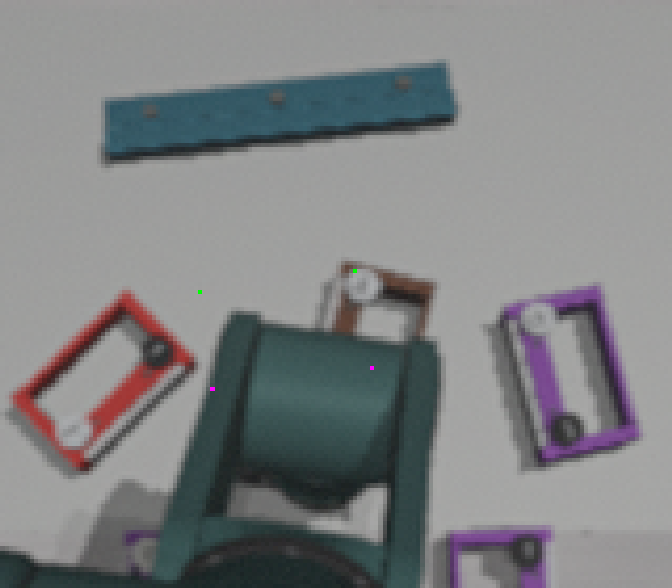

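>>> arm_command(moves=[[0,0,1.2,0,0,0,0],[0,0,1.0,0,0,0,0],[0,0,0.5,0,0,0,0],[0,0,0.4,0,0,0,0],[0,0,0.4,0,0,0,0],[0,0,0.4,0,0,0,0],[0,0,0.4,0,0,0,0],[0,0,0.4,0,0,0,0],[0,0,0.4,0,0,0,0]])

```text
time: 3.68
ee_pos: [0.4748, 0.0021, 0.0143]
orientation: [0.0, 1.58, 0.002]
contact_force: [-8.5, 2.4, 6.7]
grip_width: -0.0002
```

Run:
```python
from h import *
f=manip.grab_frame("scene");cv2.imwrite("pics/s3.png",cv2.resize(f["image"][140:320,180:400],None,fx=3.3,fy=3.3))
```

```text
(no output)
```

View pics/s3.png

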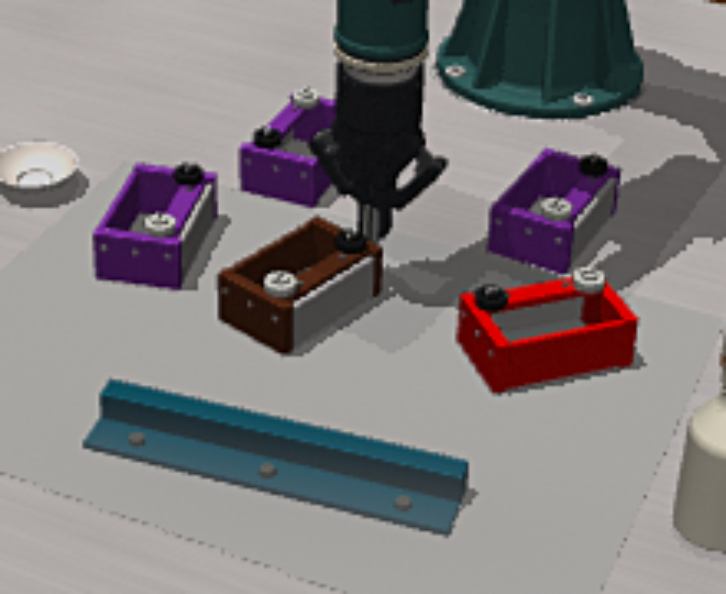

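>>> arm_command(moves=[[0,0,0.4,0,0,0,0],[0,0,0.4,0,0,0,0],[0,0,0.4,0,0,0,0],[0,0,0.4,0,0,0,0],[0,0,0.4,0,0,0,0],[0,0,0.4,0,0,0,0],[0,0,0.4,0,0,0,0],[0,0,0.4,0,0,0,0],[0,0,0.4,0,0,0,0]])

```text
time: 4.48
ee_pos: [0.5115, 0.0022, 0.0142]
orientation: [0.0, 1.579, 0.002]
contact_force: [-7.3, 2.3, 4.2]
grip_width: -0.0002
```

```bash
cat >> h.py <<'E'
def sc(name):
    f=manip.grab_frame("scene");cv2.imwrite(f"pics/{name}.png",cv2.resize(f["image"][140:320,180:400],None,fx=3.3,fy=3.3)); return f
def s2w(uv,z):   # zoomed scene crop pixel -> world
    f=manip.grab_frame("scene"); return np.round(cast(f,np.atleast_2d(uv)/3.3+[180,140],z),4)
E
python3 -c "
from h import *
sc('s4')"
```

```text
(no output)
```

View pics/s4.png

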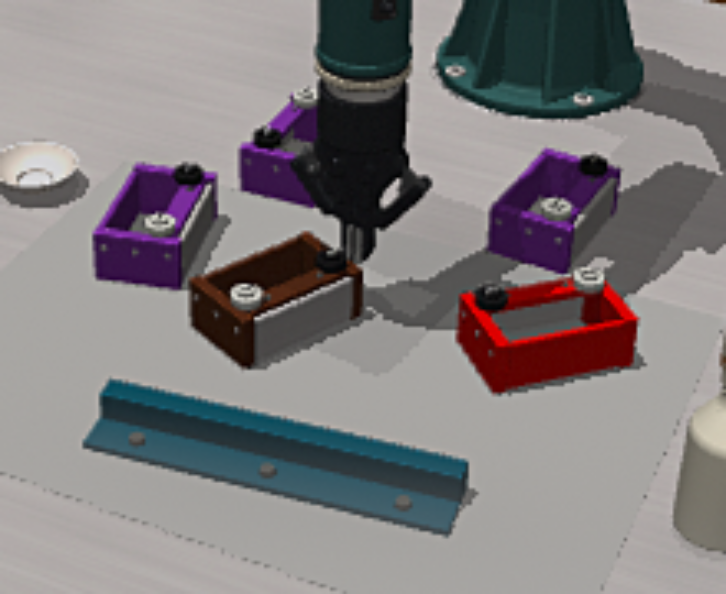

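```bash
python3 -c "
from h import *
p=s2w([(252,325),(192,286),(361,272),(310,234)],.05);print(p)
print((p-FC)@np.c_[FX,FY]); d=p[2]-p[0];print(np.rad2deg(np.arctan2(d[1],d[0]))-90-np.rad2deg(FT), p.mean(0))
d=p[3]-p[1];print(np.rad2deg(np.arctan2(d[1],d[0]))-90-np.rad2deg(FT))
"
```

```text
[[ 0.6502 -0.0301]
 [ 0.6225 -0.1019]
 [ 0.5379  0.0189]
 [ 0.5027 -0.047 ]]
[[-0.07646243 -0.05598523]
 [-0.11193503 -0.12428036]
 [-0.18265277  0.0051368 ]
 [-0.22492667 -0.05646488]]
60.075724194859106 [ 0.578325 -0.040025]
59.02860078460358
```

>>> arm_command(moves=[[0,0.1,0.4,0,0,0,0],[0,0.1,0.4,0,0,0,0],[0,0.1,0.4,0,0,0,0],[0,0.1,0.4,0,0,0,0],[0,0.1,0.4,0,0,0,0],[0,0.1,0.4,0,0,0,0],[0,0.1,0.4,0,0,0,0],[0,0.1,0.4,0,0,0,0],[0,0.1,0.4,0,0,0,0]])

```text
time: 5.33
ee_pos: [0.5484, 0.0108, 0.0142]
orientation: [-0.0, 1.578, 0.001]
contact_force: [-5.4, 1.2, 2.2]
grip_width: 0.0001
```

```bash
python3 -c "
from h import *
sc('s5')"
```

```text
(no output)
```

View pics/s5.png

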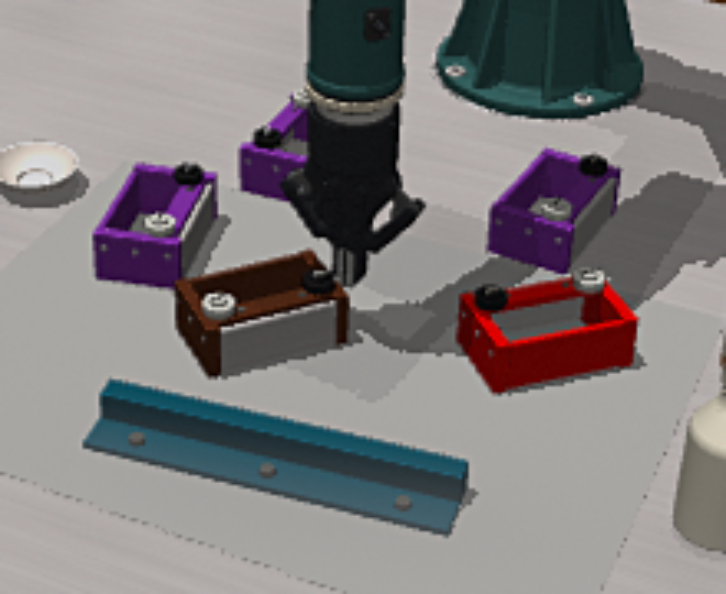

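```bash
python3 -c "
from h import *
p=s2w([(219,336),(176,290),(347,297),(308,253)],.05);print(p)
print((p-FC)@np.c_[FX,FY]); d=p[2]-p[0];print(np.rad2deg(np.arctan2(d[1],d[0]))-90-np.rad2deg(FT), p.mean(0))
d=p[3]-p[1];print(np.rad2deg(np.arctan2(d[1],d[0]))-90-np.rad2deg(FT))
"
```

```text
[[ 0.676  -0.0473]
 [ 0.6339 -0.1112]
 [ 0.578   0.0236]
 [ 0.5315 -0.0352]]
[[-0.05272346 -0.0759337 ]
 [-0.10163378 -0.13478437]
 [-0.14227896  0.00537204]
 [-0.1949981  -0.04792319]]
47.76428488779226 [ 0.60485  -0.042525]
47.066529035070204
```

>>> arm_command(moves=[[0,0,-0.8,-0.11,0,0,0],[0,0,-2.0,0,0,0,0],[0,0,-2.1,0,0,0,0],[0,-2.7,0,0,0,0,0],[0,-2.7,0,0,0,0,0],[0,-2.7,0,0,0,0,0],[0,0,0,0,0,0,0]])

```text
time: 6.02
ee_pos: [0.515, -0.0792, 0.0156]
orientation: [-0.088, 1.565, 0.083]
contact_force: [0.8, -0.6, -0.1]
grip_width: 0.0
```

```bash
cat >> h.py <<'E'
def tf():
    o=manip.get_obs(); d=np.array(o["ee_pos"])[:2]-FC
    print("t",round(float(o["time"]),2),"tcp fence",np.round([d@FX,d@FY],4),"F fence",np.round([o["contact_force"][:2]@FX,o["contact_force"][:2]@FY],1))
def corn(px):  # fg,bg,fb,bb top px in crop
    p=s2w(px,.05); q=(p-FC)@np.c_[FX,FY]; d=q[2]-q[0]; e=q[3]-q[1]
    print(np.round(q,4).tolist(),"rel",[round(float(np.rad2deg(np.arctan2(v[1],v[0])))-90,1) for v in(d,e)],"c",np.round(q.mean(0),4))
E
python3 -c "
from h import *
tf();sc('s6')"
```

```text
t 6.02 tcp fence [-0.2163 -0.0899] F fence [ 0.7 -0.7]
```

View pics/s6.png

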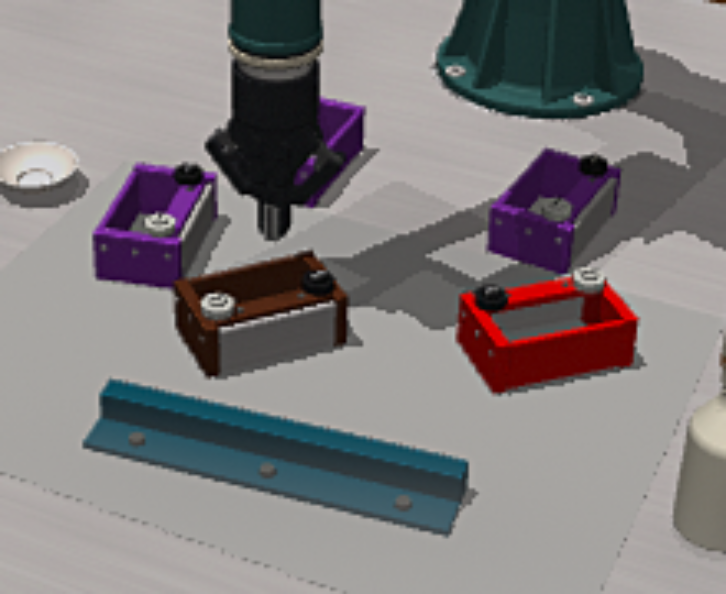

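>>> arm_command(moves=[[0,0.8,0.5,0,0,0,0],[0,0.8,0.5,0,0,0,0],[0,0.6,0.4,0,0,0,0],[0,0.28,0.28,0,0,0,0],[0,0.28,0.28,0,0,0,0],[0,0.28,0.28,0,0,0,0],[0,0.25,0.31,0,0,0,0],[0,0.25,0.31,0,0,0,0],[0,0.25,0.31,0,0,0,0],[0,0.2,0.35,0,0,0,0]])

```text
time: 6.9
ee_pos: [0.54, -0.03, 0.0145]
orientation: [-0.088, 1.574, 0.089]
contact_force: [-6.5, -1.8, 3.4]
grip_width: -0.0001
```

```bash
python3 -c "
from h import *
tf();sc('s7')"
```

```text
t 6.9 tcp fence [-0.186  -0.0437] F fence [-6.7 -1.1]
```

View pics/s7.png

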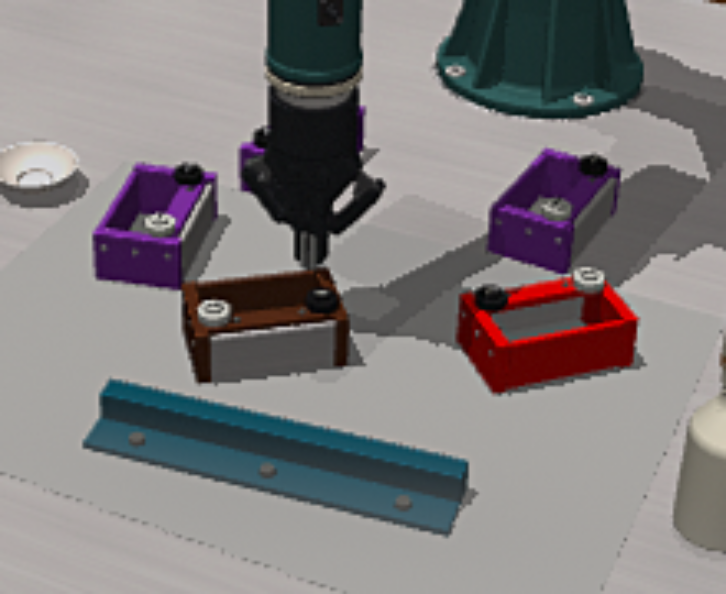

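```bash
python3 -c "
from h import *
corn([(208,345),(183,287),(347,320),(326,269)])"
```

```text
[[-0.0381, -0.0797], [-0.1079, -0.131], [-0.1104, 0.0158], [-0.1765, -0.0249]] rel [37.1, 32.9] c [-0.1082 -0.0549]
```

>>> arm_command(moves=[[0,0.2,0.35,0,0,0,0],[0,0.2,0.35,0,0,0,0],[0,0.17,0.37,0,0,0,0],[0,0.17,0.37,0,0,0,0],[0,0.15,0.38,0,0,0,0],[0,0.15,0.38,0,0,0,0],[0,0.1,0.4,0,0,0,0],[0,0.1,0.4,0,0,0,0]])

```text
time: 7.67
ee_pos: [0.5674, -0.0139, 0.0143]
orientation: [-0.088, 1.576, 0.09]
contact_force: [-8.4, 1.1, 5.8]
grip_width: 0.0001
```

```bash
python3 -c "
from h import *
tf();sc('s8')"
```

```text
t 7.67 tcp fence [-0.157  -0.0307] F fence [-8.2  2.1]
```

View pics/s8.png

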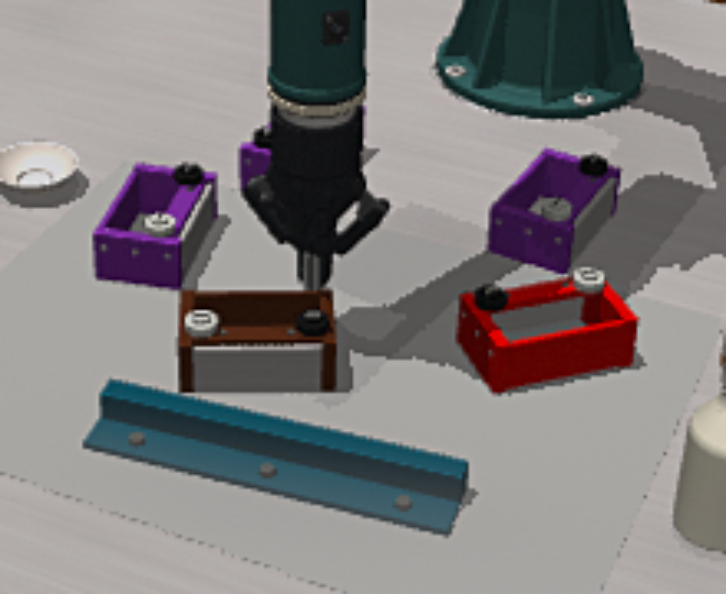

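```bash
python3 -c "
from h import *
corn([(180,346),(180,292),(335,344),(333,292)])"
```

```text
[[-0.029, -0.1005], [-0.1, -0.1304], [-0.0752, 0.0169], [-0.1453, -0.0081]] rel [21.5, 20.3] c [-0.0874 -0.0555]
```

>>> arm_command(moves=[[0,0.1,0.4,0,0,0,0],[0,0.1,0.4,0,0,0,0],[0,0.1,0.4,0,0,0,0],[0,0.05,0.4,0,0,0,0],[0,0.05,0.4,0,0,0,0]])

```text
time: 8.18
ee_pos: [0.5865, -0.0075, 0.0144]
orientation: [-0.087, 1.577, 0.09]
contact_force: [-9.3, 0.7, 6.0]
grip_width: 0.0
```

```bash
python3 -c "
from h import *
tf();sc('s9')"
```

```text
t 8.18 tcp fence [-0.1373 -0.0264] F fence [-9.2  1.7]
```

View pics/s9.png

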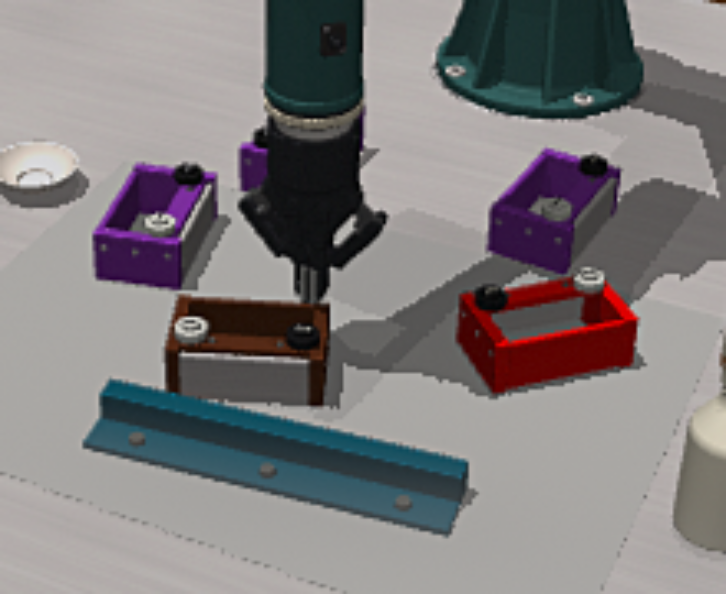

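>>> arm_command(moves=[[0,0,-0.8,0,0,0,0],[0,1.1,0,0,0,0,0],[0,1.1,0,0,0,0,0],[0,0,0.6,0,0,0,0],[0,0,0.5,0,0,0,0],[0,0,0.4,0,0,0,0],[0,0,0.4,0,0,0,0],[0,0,0.4,0,0,0,0],[0,0,0.4,0,0,0,0],[0,0,0.4,0,0,0,0],[0,0,0.4,0,0,0,0]])

```text
time: 9.15
ee_pos: [0.6123, 0.0173, 0.0145]
orientation: [-0.087, 1.575, 0.089]
contact_force: [-7.0, 1.9, 4.4]
grip_width: 0.0001
```

```bash
python3 -c "
from h import *
tf();sc('s10')"
```

```text
t 9.15 tcp fence [-0.1089 -0.0047] F fence [-6.8  2.7]
```

View pics/s10.png

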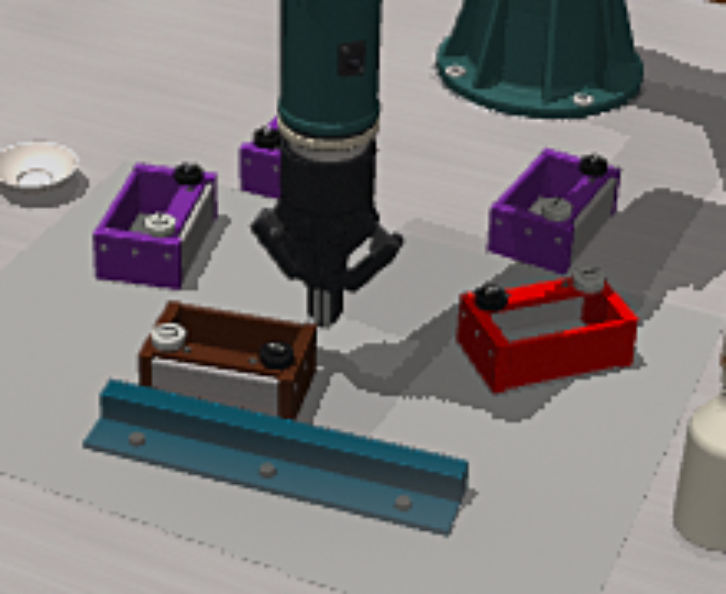

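```bash
python3 -c "
from h import *
corn([(140,357),(168,302),(294,381),(316,326)])"
```

```text
[[-0.0042, -0.1249], [-0.0828, -0.1342], [-0.0173, 0.0019], [-0.0934, -0.0057]] rel [5.9, 4.7] c [-0.0494 -0.0657]
```

>>> arm_command(moves=[[0,-0.5,-0.4,0,0,0,0],[0,0,0.6,0,0,0,0],[0,0,0.4,0,0,0,0],[0,0,0.3,0,0,0,0],[0,0,0.3,0,0,0,0],[0,0,0,0,0,0,0]])

```text
time: 9.75
ee_pos: [0.6283, 0.0121, 0.0148]
orientation: [-0.087, 1.569, 0.088]
contact_force: [-3.5, 1.8, -1.5]
grip_width: 0.0001
```

```bash
python3 -c "
from h import *
tf();sc('s11')"
```

```text
t 9.75 tcp fence [-0.0936 -0.0116] F fence [-3.3  2.2]
```

View pics/s11.png

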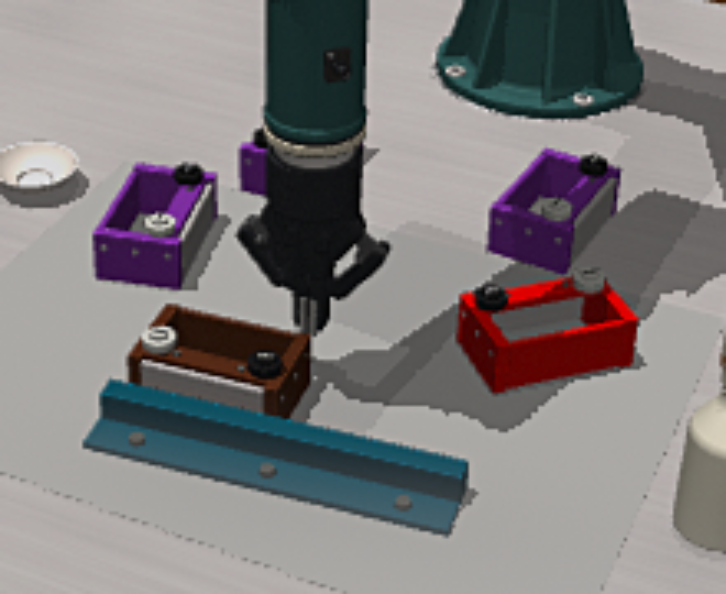

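```bash
python3 -c "
from h import *
f=manip.grab_frame('top'); p=cast(f,np.array([(500,305),(600,288),(540,462),(638,435)])/4.2+[210,120],.05);print(p);print((p-FC)@np.c_[FX,FY])
corn([(130,358),(165,306),(264,390),(309,336)])"
```

```text
[[ 0.56795411 -0.14480256]
 [ 0.58176749 -0.22669045]
 [ 0.43937341 -0.17338726]
 [ 0.46075779 -0.25255834]]
[[-0.17089209 -0.16088568]
 [-0.16622203 -0.24379905]
 [-0.30184572 -0.17507119]
 [-0.28935058 -0.25612193]]
[[-0.0003, -0.1319], [-0.0766, -0.1342], [0.0016, -0.0163], [-0.0782, -0.0066]] rel [-0.9, 0.7] c [-0.0384 -0.0722]
```

>>> arm_command(moves=[[0,0,-1.0,0,0,0,0],[0,0,-1.2,0,0,0,0],[0,-2.4,0,0,0,0,0],[0,-2.4,0,0,0,0,0],[0,-2.4,0,0,0,0,0],[0,-2.4,0,0,0,0,0],[0,-2.1,0,0,0,0,0],[0,0,0,0,0,0,0]])

```text
time: 10.57
ee_pos: [0.6208, -0.1117, 0.016]
orientation: [-0.088, 1.565, 0.082]
contact_force: [0.8, -0.1, 0.3]
grip_width: -0.0001
```

```bash
python3 -c "
from h import *
tf();sc('s12')"
```

```text
t 10.57 tcp fence [-0.1147 -0.1339] F fence [ 0.8 -0.2]
```

View pics/s12.png

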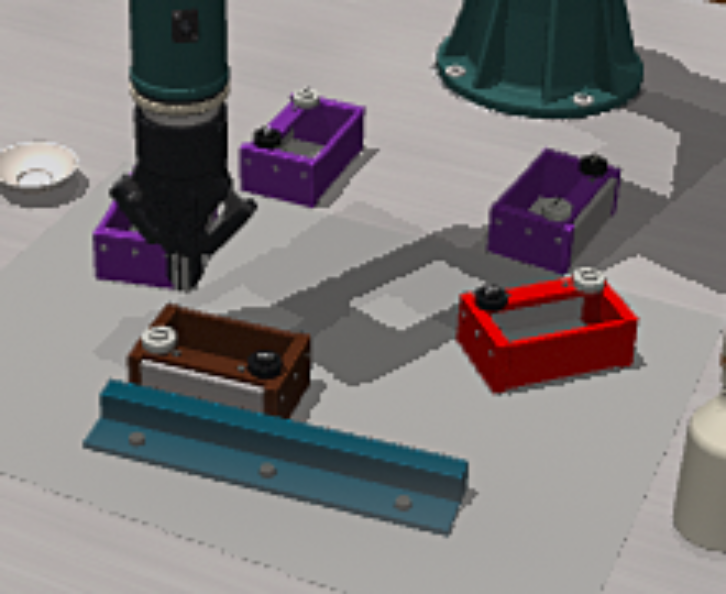

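Aligned with the grey end, so I'll push it gently.

>>> arm_command(moves=[[0,0,0.8,0,0,0,0],[0,0,0.6,0,0,0,0],[0,0,0.4,0,0,0,0],[0,0,0.3,0,0,0,0],[0,0,0,0,0,0,0]])

```text
time: 11.03
ee_pos: [0.6398, -0.1037, 0.0149]
orientation: [-0.089, 1.57, 0.088]
contact_force: [-0.1, 0.6, 0.1]
grip_width: -0.0001
```

```bash
python3 -c "
from h import *
tf()"
```

```text
t 11.03 tcp fence [-0.0949 -0.1279] F fence [-0.1  0.6]
```

>>> arm_command(moves=[[0,0,0.3,0,0,0,0],[0,0,0.3,0,0,0,0],[0,0,0.2,0,0,0,0],[0,0,0.2,0,0,0,0]])

```text
time: 11.37
ee_pos: [0.6475, -0.1035, 0.0147]
orientation: [-0.088, 1.573, 0.088]
contact_force: [-5.5, -2.2, 3.3]
grip_width: 0.0001
```

```bash
python3 -c "
from h import *
tf()"
```

```text
t 11.37 tcp fence [-0.0873 -0.1286] F fence [-5.7 -1.6]
```

>>> arm_command(moves=[[0,0,0.2,0,0,0,0],[0,0,0.2,0,0,0,0],[0,0,0,0,0,0,0]])

```text
time: 11.62
ee_pos: [0.6478, -0.1034, 0.0145]
orientation: [-0.088, 1.58, 0.088]
contact_force: [-14.7, -4.8, 10.0]
grip_width: 0.0
```

```bash
python3 -c "
from h import *
tf();sc('s13')"
```

```text
t 11.62 tcp fence [-0.0869 -0.1285] F fence [-15.1  -3.2]
```

View pics/s13.png

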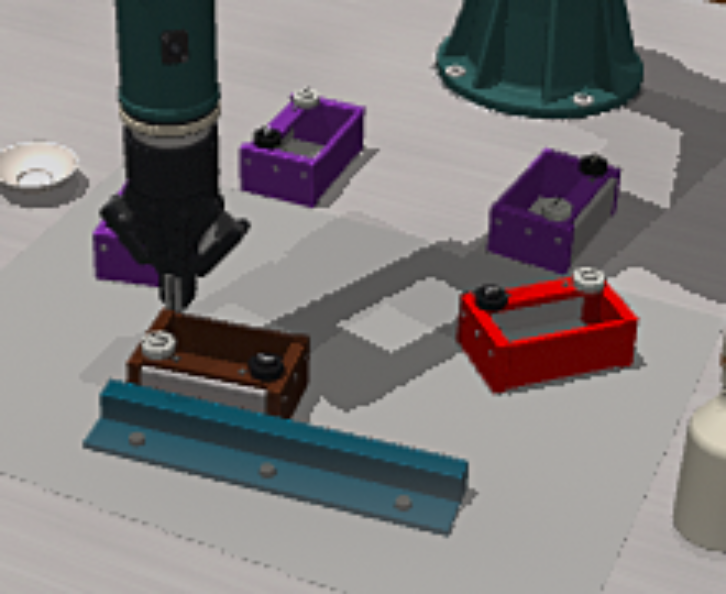

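>>> arm_command(moves=[[0,0,-1.2,0,0,0,0],[0,0,-1.2,0,0,0,0],[0,2.4,0,0,0,0,0],[0,2.4,0,0,0,0,0],[0,2.4,0,0,0,0,0],[0,2.4,0,0,0,0,0],[0,1.8,0,0,0,0,0],[0,0,0,0,0,0,0],[0,0,0.7,0,0,0,0],[0,0,0.5,0,0,0,0],[0,0,0,0,0,0,0]])

```text
time: 12.58
ee_pos: [0.6307, 0.0082, 0.0151]
orientation: [-0.087, 1.568, 0.087]
contact_force: [0.1, 0.4, 0.6]
grip_width: 0.0001
```

```bash
python3 -c "
from h import *
tf();sc('s14')"
```

```text
t 12.58 tcp fence [-0.0916 -0.0157] F fence [0.2 0.4]
```

View pics/s14.png

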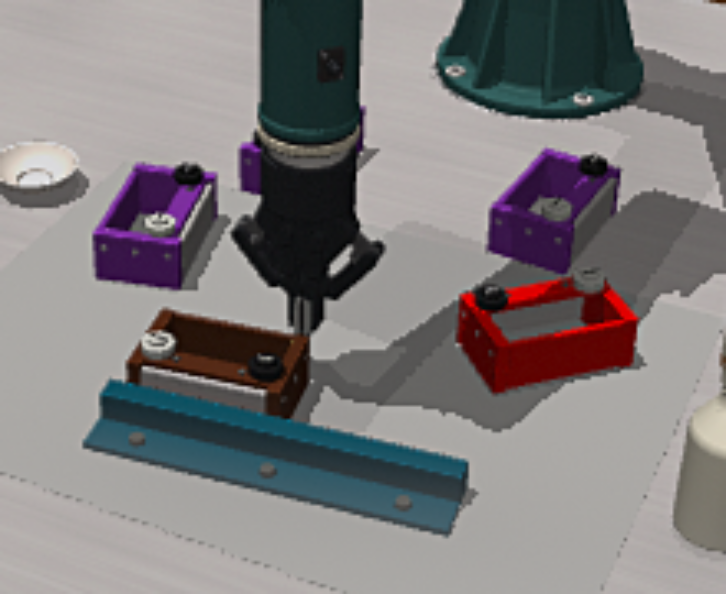

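>>> arm_command(moves=[[0,0,0.2,0,0,0,0],[0,0,0.2,0,0,0,0],[0,0,0.2,0,0,0,0]])

```text
time: 12.88
ee_pos: [0.6326, 0.009, 0.0146]
orientation: [-0.087, 1.574, 0.087]
contact_force: [-7.5, 0.1, 5.0]
grip_width: -0.0004
```

```bash
python3 -c "
from h import *
tf()"
```

```text
t 12.88 tcp fence [-0.0897 -0.0152] F fence [-7.4  0.9]
```

>>> arm_command(moves=[[0,0,0.2,0,0,0,0],[0,0,0.2,0,0,0,0]])

```text
time: 13.05
ee_pos: [0.635, 0.01, 0.0145]
orientation: [-0.086, 1.576, 0.088]
contact_force: [-11.8, -1.0, 7.8]
grip_width: 0.0001
```

```bash
python3 -c "
from h import *
tf()"
```

```text
t 13.05 tcp fence [-0.0871 -0.0145] F fence [-11.8   0.3]
```

>>> arm_command(moves=[[0,0,0.1,0,0,0,0],[0,0,0.1,0,0,0,0]])

```text
time: 13.22
ee_pos: [0.6349, 0.01, 0.0143]
orientation: [-0.087, 1.58, 0.088]
contact_force: [-14.5, -1.4, 11.9]
grip_width: 0.0001
```

```bash
python3 -c "
from h import *
tf()"
```

```text
t 13.22 tcp fence [-0.0872 -0.0145] F fence [-14.6   0.3]
```

>>> arm_command(moves=[[0,0,-1.0,0,0,0,0],[0,0,-2.5,0,0,0,0],[0,0,-2.5,0,0,0,0],[-3,0,-1,0,0,0,0],[-3.5,0,-2,0,0,0,0],[-3.5,0,-3,0,0,0,0],[-3.5,0,-3,0,0,0,0],[-3.5,1,-3,0,0,0,0],[0,3,-1,0,0,0,0],[0,3.5,0,0,0,0,0],[0,3.5,0,0,0,0,0],[0,3.5,0,0,0,0,0]])

```text
time: 14.22
ee_pos: [0.4457, 0.1341, 0.1751]
orientation: [-0.086, 1.566, 0.086]
contact_force: [-0.2, 0.6, 0.5]
grip_width: 0.0002
```

>>> arm_command(moves=[[0,3.5,0,0,0,0,0],[0,3.5,0,0,0,0,0],[0,3.5,0,0,0,0,0],[0,3.5,0,0,0,0,0],[0,3.5,0,0,0,0,0],[0,0,0,0,0,0,0]])

```text
time: 14.72
ee_pos: [0.4263, 0.3129, 0.1747]
orientation: [-0.086, 1.566, 0.093]
contact_force: [0.8, 0.0, -0.2]
grip_width: -0.0
```

```bash
python3 -c "
from h import *
look('a15',6); sc('s15')"
```

```text
t 14.72 tcp [0.4263 0.3129 0.1747] F [ 0.8  0.  -0.2] rot [-0.086  1.566  0.093]
head [0.6296 0.0498] yaw 33.2 rel fence 26.9 size [127. 343.]
fb [0.6275 0.1261] fence xy [-0.0818  0.1018]
fg [0.6987 0.0174] fence xy [-0.023  -0.0141]
bb [0.5605 0.0823] fence xy [-0.1531  0.0656]
bg [ 0.6318 -0.0265] fence xy [-0.0943 -0.0503]
```

View pics/a15.png

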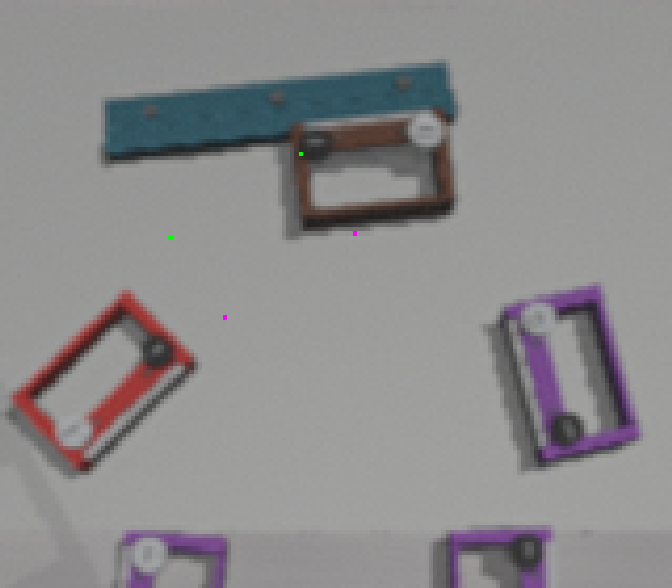

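View pics/s15.png

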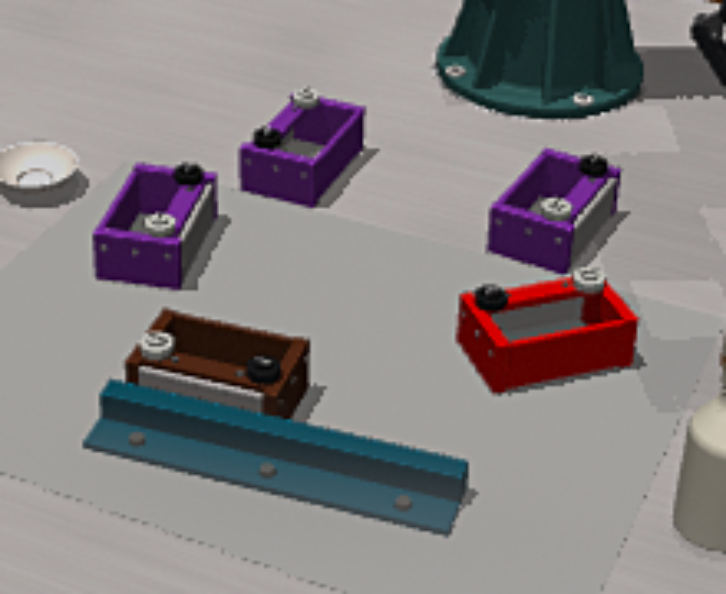

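```bash
python3 -c "
from h import *
look('a16',6,(277,142,320,176))
f=manip.grab_frame('top');im=f['image'][130:180,270:330];cv2.imwrite('pics/z16.png',cv2.resize(im,None,fx=12,fy=12,interpolation=cv2.INTER_CUBIC))
f=manip.grab_frame('scene');im=f['image'][225:310,200:330];cv2.imwrite('pics/z16s.png',cv2.resize(im,None,fx=6,fy=6,interpolation=cv2.INTER_CUBIC))
"
```

```text
t 14.82 tcp [0.426  0.3081 0.1742] F [0.1 0.1 0.6] rot [-0.089  1.568  0.089]
head [ 0.6853 -0.0403] yaw 2.9 rel fence -3.5 size [ 81. 133.]
fb [0.722  0.0267] fence xy [ 0.0011 -0.0075]
fg [ 0.7285 -0.1032] fence xy [-0.0067 -0.1373]
bb [0.6421 0.0226] fence xy [-0.0787 -0.0027]
bg [ 0.6486 -0.1072] fence xy [-0.0866 -0.1324]
```

View pics/z16.png

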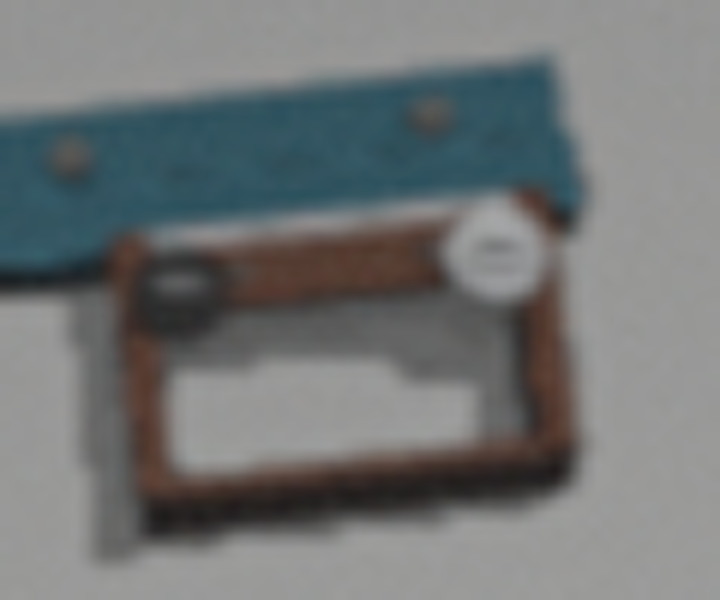

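View pics/z16s.png

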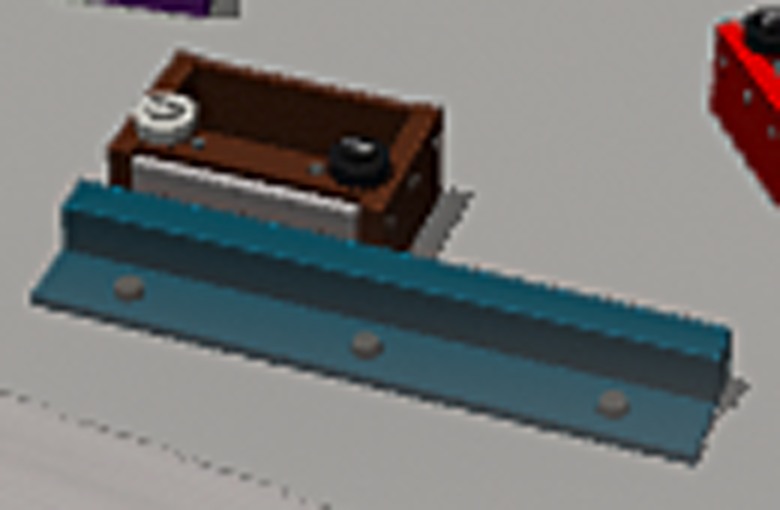

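```bash
python3 -c "
from h import *
f=manip.grab_frame('top')
T=lambda p:np.array(p)/12+[270,130]-.5
a=(cast(f,[T((553,188)),T((112,238))],.05)-FC)@np.c_[FX,FY]
b=(cast(f,[T((582,203)),T((0,268))],.03)-FC)@np.c_[FX,FY]
print(a,b)
f=manip.grab_frame('scene')
S=lambda p:np.array(p)/6+[200,225]-.5
print((cast(f,[S((110,148)),S((362,208)),S((180,52)),S((442,108))],.05)-FC)@np.c_[FX,FY])
print((cast(f,[S((82,182)),S((733,328)),S((64,208)),S((722,358))],.03)-FC)@np.c_[FX,FY])
"
```

```text
[[ 0.00316248 -0.13731205]
 [ 0.00282701 -0.00780409]] [[ 0.00449916 -0.14773119]
 [ 0.00436824  0.02564701]]
[[ 0.00388489 -0.13453571]
 [ 0.00558735 -0.01528879]
 [-0.0741951  -0.13466578]
 [-0.07484389 -0.00675812]]
[[ 0.00718904 -0.14764384]
 [ 0.00424495  0.15045214]
 [ 0.02686557 -0.14720052]
 [ 0.02429796  0.15094298]]
```

```bash
python3 -c "
from h import *
print(np.round(manip.get_obs()['contact_force'],1)); manip.finish_job()"
```

```text
[-0.3  0.4 -0.7]
the job is handed in; nothing more can be done
```

I walked the brown head round by its ends until its blade lies along the fence, and handed the job in at about 15 s; no verdict was reported. I pushed the black-dial end first (outer plate, then its back edge). I then pushed the grey-dial end onto the fence, and finished with a last push on the black-dial end. The fingers stayed shut the whole time.

**Last checks**
- **Forces:** Each end stopped dead at about 15 N against the fence. The two stopping points agree to 0.3 mm along the fence normal.
- **Blade against the fence:** Edges picked by hand in the top view put both blade ends within about 1.5 mm of the fence face and parallel to it.
- **Overhang:** There is none; the grey end lies about 10 mm inside the fence's end.
- **Clearance:** The arm ended clear with near-zero force, and the last views show the red and purple look-alikes in place. I saw no contact with any bystander, but did not measure them again.

**What disagreed**
- **Automatic brown-mask fit:** The final fit gave a 3.5° tilt (blade ends at +1 and -7 mm). I discounted it because the grey dial hides part of the grey end plate and the fit contradicts the hand-picked edges and the stopping points.
- **Scene view:** It agreed only to a few millimetres (blade ends at +4 and +6 mm against a fence face at +7 and +4 mm).

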